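# Screw the dispensing head onto the media bottle so that its spout faces the tube

### The job

Put the dispensing head on the neck of the bottle, feel for the start of the thread with light pressure (the glass must not take more than about 40 N), and screw it on clockwise until its spout stands over the open mouth of the tube beside the bottle, not short of it and not past it. Let go of it there, and leave the other things on the work surface where they are.

Things in the scene. Friction and masses are not known exactly. Their poses are not given: they have to be found in the camera images.
- head: Loose white dispensing head, 0.18 to 0.29 kg, standing upright on its collar. Origin: centre of the collar's open lower rim; z up its axis; x towards its spout. Knurled round collar: outer diameter 60 mm, inner 50 mm, open below, ceiling 31 mm above the rim, closed top at 37 mm. On it a square grip block (hub) 38 x 38 mm, sides square to x and y, from 37 to 79 mm above the rim.
- hub (a point): Middle of the head's square grip block, on its axis, 60 mm above the collar's rim; axes as head.
- head_pins (a point): On the head's axis, 14 mm above the collar's rim, axes as head. At this height three round steel pins, 7 mm thick, stand inwards from the collar's wall to 18 mm from the axis, at 0, 120 and 240 degrees from x (x is the spout's side). They are the head's thread.
- spout_tip (a point): Lower end of the head's thin steel spout (8 mm round): it runs out along +x at 35 mm above the collar's rim and bends down 80 mm from the axis, ending 16 mm above the rim.
- bottle: Fixed glass bottle, 80 mm in diameter, on a grey base plate 190 x 100 x 12 mm that also carries the tube. Origin: on the bottle's axis at the work surface; z up; x towards the tube. Its neck is 32 mm thick and carries a white thread ring. More than 40 N between head and bottle, wedging pins included, would chip the glass.
- neck_top (a point): Centre of the flat top of the thread ring, 150 mm above the work surface; x towards the tube. Ring: 47 mm outer diameter, cut by three notches (thread starts) 28 degrees wide, 120 degrees apart. The collar passes over it with 1.5 mm clearance all round; then the head's pins rest on the flat top (rim 139.5 mm above the work surface), or over the notches sink through.
- thread_low (a point): On the bottle's axis, 127 mm above the work surface: rim height at which the pins are under the ring. Over the notches the head sinks 12 mm onto a springy rubber gasket (2 N/mm, met at rim height 129 mm). Pressed to 127 mm or a little lower, it can be turned clockwise from above; the ring then draws it down 0.035 mm per degree for 92 degrees, no hard stop; friction holds it when let go.
- tube_mouth (a point): Centre of the mouth of the open clear tube (28 mm diameter, 25 mm inside) fixed beside the bottle, 80 mm from its axis, 122 mm above the work surface. The finished spout ends about 20 mm above it. The notches differ each time: the right ones catch with the spout 30 to 90 degrees counterclockwise (from above) of this tube, so press lightly from 98 degrees and turn clockwise.
- cap: Bystander: loose blue bottle cap lying with its open side up, 48 mm diameter, 24 mm high; origin at the centre of its underside.
- reagent: Bystander: loose white jar, 54 mm diameter, 105 mm high; origin at the centre of its underside.
- beaker: Bystander: loose clear beaker, 68 mm diameter, 85 mm high; origin at the centre of its underside.
- plates: Bystander: stack of well plates, 86 x 128 x 49 mm; origin at the centre of its underside.
- tipbox: Bystander: loose yellow tip box, 85 x 120 x 55 mm; origin at the centre of its underside.
- pipettor: Bystander: loose white pipette lying on the work surface, about 270 mm long along its x, 28 mm thick at most; origin near its middle at the work surface.
Mind the look-alikes: they are no part of the job. What is shaped like the head but purple or red is not meant.

How it is judged:
On the way:
1. The head has sunk onto the thread: its collar rim is less than 131 mm above the work surface and within 5 mm of the bottle's axis, with the spout still more than 15 mm away from the tube's mouth (height (world z) of head below 0.131 m and horizontal distance between head and neck_top below 0.005 m and horizontal distance between spout_tip and tube_mouth above 0.015 m), for 0.1 s.
At the end, for the whole second after the job is handed in: The head sits on the bottle's thread (collar rim lower than 129.5 mm above the work surface, within 5 mm of the bottle's axis, tilted less than 4 degrees), at rest, its spout tip within 7 mm horizontally of the centre of the tube's mouth (horizontal distance between spout_tip and tube_mouth below 0.007 m and height (world z) of head below 0.1295 m and horizontal distance between head and neck_top below 0.005 m and angle between head's own z axis and vertical below 0.07 rad and linear speed of head below 0.01 m/s and angular speed of head below 0.05 rad/s); the robot touches nothing.
It fails at once if The head presses on the bottle with more than 40 N (contact force between head and bottle above 40 N).
It fails at once if A bystander (cap, jar, beaker, plates, tip box or pipette) is moved more than 30 mm (distance of any of cap, reagent, beaker, plates, tipbox, pipettor from where it was at the start of the episode above 0.03 m).
It also fails if it takes over 56 s, if anything falls off the work surface, if the arm or the gripper's body presses on something with over 40 N, if the wrist force passes 120 N, or if a joint passes its speed limit or range.

### The arm

A 6-joint arm with a two-finger parallel gripper is mounted at the origin on the work surface. World frame = base frame: x ahead of the robot, y to its left, z up, the work surface at z = 0. Lengths are in m, angles in rad, forces in N, time in s.
With the tool pointing down it reaches from about 0.25 to 0.725 m from the base axis. Payload 4 kg.
Tool frame: the origin (TCP) lies where the fingers leave the gripper's body, on its centre line; the fingertips stand 73 mm ahead of it and the grasp point (between the pads) lies 54 mm ahead of it (bot.tips_ahead is the z of the fingertips in the tool frame, in m); z points along the fingers, y is the direction in which the jaws open and shut (so a half turn about z gives the same grasp; the last joint's range is limited). The gripper opens to 85 mm and grips with 20 to 120 N. Pads are 22 mm wide; open, the fingers measure 114 mm over their backs; the gripper's body (76 mm by 85 mm) begins 54 mm behind the grasp point. The pads swing forward as they close: fully open they stand 13 mm farther back than shut.
Start: joints at [-1.191, 0.241, 0.005, 1.335, 0, 1.571], TCP at [0.185, -0.464, 0.304] pointing down, gripper open.
Joint ranges: [-2.72, 2.72], [-1.05, 1.87], [-1.09, 1.28], [-1.99, 2.15], [-1.42, 1.44], [-3.14, 3.14]. Speed limits (rad/s): [2.79, 2.79, 3.14, 3.14, 3.14, 3.14].

### API

Orientations are given as a unit quaternion [x, y, z, w].
In Python, from workcell import readout, camera, get_calibration, order, bot gives the robot as it stands.
- The arm moves only by the tool send_rows, never from a script. Its argument "moves" is a list of rows, each a list of 3 entries, a list of its own where there are three numbers: the shift along the tool's x, y, z in mm, then the turn, a rotation vector about the tool's x, y, z in rad, then the finger opening in mm, from 0 to 85.4. In form: [[[dx, dy, dz], [ax, ay, az], grip], ...]. A call has 1 to 12 rows; each row is the pose to reach, as a shift and turn from the pose measured when the call began, along the tool's axes at that moment; what a row does not reach only later rows make up. A row lasts 1/12 s, in which the tool goes at most 41.7 mm and 7.16 degrees, less where a joint would pass 70% of its speed; a pose out of reach is approached as far as the arm can. A call with a gripper value outside its range is refused whole. The fingers move at their own pace and stop on an object; the grip force is fixed at half the most. Time passes only in rows, so rows that repeat a pose let the fingers close. It gives the time, the measured TCP pose, the force and the opening at its end, in the units of the state.
- readout.get_obs(): the state, without advancing time (a new reading comes with each control period).
- camera(name): name is "scene" or "top" or "wrist"; returns the picture (400x640x3 uint8, red, green, blue); there is no depth.
- get_calibration(name): a dict with "fx", "fy", "cx", "cy" (pixels), "R" (3x3) and "t" (3): a world point X has camera coordinates R X + t. Camera axes: x right, y down, z forward; pixel columns grow to the right and rows downward; lengths in m; the calibration is good to about 2 mm. A picture is of the moment at which its call begins: read the wrist's pose just before it. get_calibration takes no time and is no camera call; for the wrist camera it gives the pose at the moment of the call.
- order.job_done(): hands the job in, once; it reports no verdict.
The state is a dict: "clock": time; "joint_pos": joint angles; "joint_vel": joint speeds; "tau": joint torques, N m; "eef_pos": TCP position; "tool_rot": TCP orientation; "ft_force": force on the tool from outside, world axes, zero at the start; "ft_torque": the same for the moment, N m; "grip_width": finger opening in m.
Only numpy, scipy, OpenCV 4.12 (cv2) and the standard library are available. Lean on these libraries where they do the work, as an engineer would, in place of code of your own. Each camera call takes 0.05 s, during which the arm holds its last target. There are 200 camera calls.

## Working session

There is one attempt and no reset: what is moved stays moved. The work goes in short steps, Python scripts to look and compute and a tool call to move; the robot and the scene stay as the last step left them, time stands still between calls to the robot, and variables do not carry over. Pictures are saved under pics/ and viewed, about 8 in all and at most 12, crops included, and the job is handed in when it is done.

Besides the shell and the picture viewer there is one more tool, called by a JSON object that holds its "op" and its "data". send_rows: Moves the arm, as the interface text tells. Its arguments: {"type":"object","properties":{"moves":{"type":"array","items":{"type":"array"}}},"required":["moves"]}

```bash
ls; mkdir -p pics; python3 - <<'E'
from workcell import readout,camera,get_calibration,bot
import cv2
for n in("scene","top"):
    im=camera(n); cv2.imwrite(f"pics/{n}0.png",im[:,:,::-1]); c=get_calibration(n); print(n,c)
print(readout.get_obs())
E
```

```text
pics
scene {'fx': 494.2455149055096, 'fy': 494.2455149055096, 'cx': 320.38642361759304, 'cy': 206.73835028474758, 'R': array([[ 0.83032795,  0.55723224,  0.00690759],
       [ 0.37445359, -0.54870495, -0.74746731],
       [-0.41272266,  0.62322957, -0.66426268]]), 't': array([-0.44911647, -0.11399045,  1.83540287])}
top {'fx': 498.94270172444493, 'fy': 498.94270172444493, 'cx': 323.29536002834135, 'cy': 201.37955924843396, 'R': array([[ 8.87370549e-03, -9.99960614e-01,  1.65113803e-04],
       [-9.84670022e-01, -8.76678105e-03, -1.74207035e-01],
       [ 1.74201621e-01,  1.38327931e-03, -9.84709034e-01]]), 't': array([-0.01643209,  0.54329821,  1.35224   ])}
{'clock': 0.1, 'joint_pos': array([-1.19098273e+00,  2.41333444e-01,  3.88537913e-03,  1.33515359e+00,
        6.82719688e-06,  1.57080291e+00]), 'joint_vel': array([ 0.00055646, -0.00084083,  0.00297984,  0.0024013 ,  0.00151279,
        0.00068785]), 'tau': array([ 1.92536572e-04, -3.73137832e+01,  2.53010452e+01,  1.08681450e-02,
        5.00100761e-07, -6.67422853e-06]), 'eef_pos': array([ 0.18522577, -0.46399211,  0.30311401]), 'tool_rot': array([ 9.82022054e-01,  1.88764059e-01, -1.67043818e-04, -8.87077572e-04]), 'ft_force': array([ 0.83355716, -0.25790203,  0.46466567]), 'ft_torque': array([ 0.0250119 ,  0.03832219, -0.00017246]), 'grip_width': 0.0854645769988159}
```

View pics/top0.png

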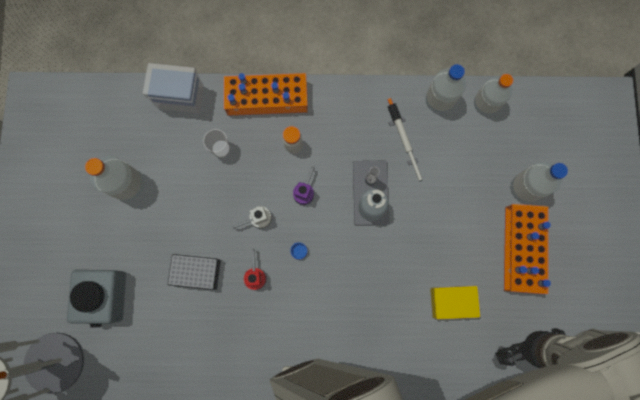

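View pics/scene0.png

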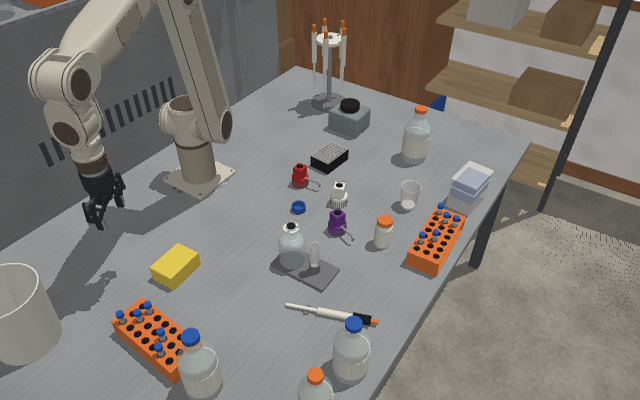

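The top view shows the white head near (260,217) with its spout at about (238,228). The bottle neck is near (376,199) and the tube near (372,176). Next I'll crop for detail and cast rays.

```bash
cat > h.py <<'E'
import numpy as np, cv2
from workcell import readout,camera,get_calibration,order,bot
from scipy.spatial.transform import Rotation as Ro
def ray(c,u,v,z):
    d=c["R"].T@np.array([(u-c["cx"])/c["fx"],(v-c["cy"])/c["fy"],1]); o=-c["R"].T@c["t"]
    return o+d*(z-o[2])/d[2]
def proj(c,X):
    p=c["R"]@np.asarray(X,float)+c["t"]; return np.array([c["fx"]*p[0]/p[2]+c["cx"],c["fy"]*p[1]/p[2]+c["cy"]])
def snap(n,f):
    c=get_calibration(n); im=camera(n)[:,:,::-1].copy(); cv2.imwrite("pics/"+f,im); return c,im
def tool(o):  # R, pos
    return Ro.from_quat(o["tool_rot"]).as_matrix(),o["eef_pos"]
def delta(target,yaw_y=None):
    """shift in tool mm to reach a world TCP target; turn (rotvec in tool) so tool z is down & tool y along yaw_y (rad, mod pi)"""
    o=readout.get_obs(); R,p=tool(o); s=R.T@(np.asarray(target)-p)*1000
    if yaw_y is None: return s.round(1)
    best=None
    for k in(0,np.pi):
        y=np.array([np.cos(yaw_y+k),np.sin(yaw_y+k),0]); z=np.array([0,0,-1.]); T=np.c_[np.cross(y,z),y,z]
        r=Ro.from_matrix(R.T@T).as_rotvec()
        print("  turn",r.round(4),"j6",o["joint_pos"][5].round(3),"shift",s.round(1))
E
python3 - <<'E'
from h import *
c=get_calibration("top"); im=cv2.imread("pics/top0.png")
for n,u,v,z in[("hubtop",260,215,.079),("collar",260,217,.037),("tip",237,228,.02),("neck",376.5,199,.15),("tube",372,175,.122)]:
    print(n,ray(c,u,v,z).round(4))
a=cv2.resize(im[180:260,215:315],None,fx=5,fy=5,interpolation=2); b=cv2.resize(im[145:235,340:400],None,fx=5,fy=5,interpolation=2)
a=cv2.copyMakeBorder(a,0,50,0,0,0); cv2.imwrite("pics/crop0.png",np.hstack([a,b]))
E
```

```text
hubtop [0.4986 0.1607 0.079 ]
collar [0.4991 0.166  0.037 ]
tip [0.4695 0.2324 0.02  ]
neck [ 0.5328 -0.15    0.15  ]
tube [ 0.6032 -0.1416  0.122 ]
```

View pics/crop0.png

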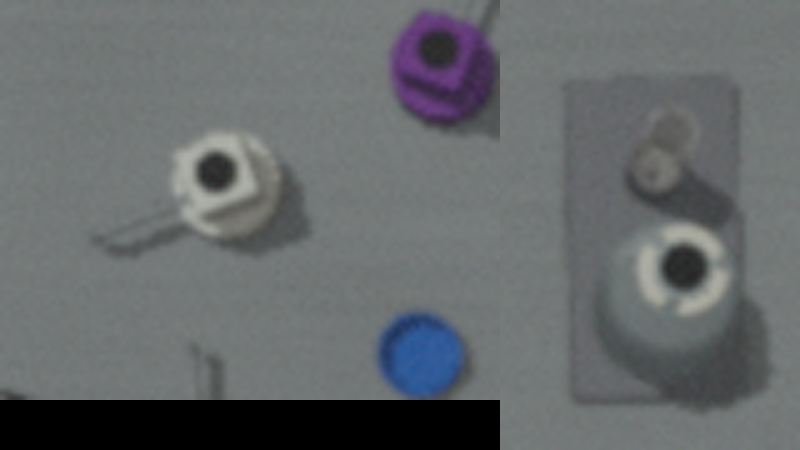

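The crop shows the hub's button at about (258,214) and the collar's centre at (261,217.4). The spout tip is near (235,228), the ring's centre at (376.6,198.6) and the tube mouth at (375,171).

```bash
python3 - <<'E'
from h import *
c=get_calibration("top")
P={n:ray(c,u,v,z) for n,u,v,z in[("hubtop",258,214.2,.083),("collar",261,217.4,.02),("tip",235,228,.02),("neck",376.6,198.6,.15),("tube",375,171,.122)]}
for n in P: print(n,P[n].round(4))
d=P["tip"]-P["hubtop"];print("spout yaw",np.degrees(np.arctan2(d[1],d[0])),np.hypot(*d[:2]))
d=P["tube"]-P["neck"];print("tube yaw",np.degrees(np.arctan2(d[1],d[0])),np.hypot(*d[:2]))
w=get_calibration("wrist"); o=readout.get_obs();R,p=tool(o); cw=-w["R"].T@w["t"]
print("cam in tool",(R.T@(cw-p)).round(4),"axes in tool\n",(R.T@w["R"].T).round(3),w["fx"],w["cx"],w["cy"])
print("tool axes",R.round(3)); delta([P["neck"][0]-.0,P["neck"][1],.36],np.radians(0));
E
```

```text
hubtop [0.5002 0.1657 0.083 ]
collar [0.5004 0.1653 0.02  ]
tip [0.4694 0.2381 0.02  ]
neck [ 0.5339 -0.1503  0.15  ]
tube [ 0.6143 -0.1497  0.122 ]
spout yaw 113.0001017547974 0.07861263929433994
tube yaw 0.3993325928777919 0.08040347602196943
cam in tool [ 0.08    0.001  -0.0715] axes in tool
 [[ 0.    -0.95  -0.311]
 [ 1.     0.    -0.   ]
 [ 0.    -0.311  0.95 ]] 312.5208559172869 325.00195782833555 203.65165178423229
tool axes [[ 0.929  0.371 -0.001]
 [ 0.371 -0.929  0.002]
 [ 0.    -0.002 -1.   ]]
  turn [-1.600e-03 -1.100e-03 -1.191e+00] j6 1.571 shift [ 440.1 -162.2  -56.6]
  turn [-1.2000e-03  1.8000e-03  1.9506e+00] j6 1.571 shift [ 440.1 -162.2  -56.6]
```

{"op": "send_rows", "data": {"moves": [[[220, -81, -32], [0, 0, -0.6], 85], [[440, -162, -32], [0, 0, -1.19], 85], [[440, -162, -32], [0, 0, -1.19], 85], [[440, -162, -32], [0, 0, -1.19], 85], [[440, -162, -32], [0, 0, -1.19], 85], [[440, -162, -32], [0, 0, -1.19], 85], [[440, -162, -32], [0, 0, -1.19], 85], [[440, -162, -32], [0, 0, -1.19], 85], [[440, -162, -32], [0, 0, -1.19], 85], [[440, -162, -32], [0, 0, -1.19], 85], [[440, -162, -32], [0, 0, -1.19], 85], [[440, -162, -32], [0, 0, -1.19], 85]]}}

```text
clock: 1.1
eef_pos: [0.5372, -0.1464, 0.3347]
tool_rot: [0.706, 0.709, 0.001, -0.001]
ft_force: [-1.4, -0.5, -0.3]
grip_width: 0.0851
```

{"op": "send_rows", "data": {"moves": [[[0, 0, 0], [0, 0, 0], 85]]}}

```text
clock: 1.18
eef_pos: [0.5389, -0.1442, 0.3339]
tool_rot: [0.704, 0.71, 0.001, -0.001]
ft_force: [0.1, -0.8, -0.5]
grip_width: 0.0852
```

```bash
python3 - <<'E'
from h import *
o=readout.get_obs();print(o["eef_pos"],o["joint_pos"].round(3),tool(o)[0].round(3))
c,im=snap("wrist","w1.png"); print(proj(c,[.5339,-.1503,.15]),proj(c,[.6143,-.1497,.122]),o["clock"])
E
```

```text
[ 0.53888942 -0.14419638  0.33389095] [-0.263  0.349  0.231  1.454  0.004  1.299] [[-0.009  1.    -0.   ]
 [ 1.     0.009  0.004]
 [ 0.004 -0.    -1.   ]]
[318.5479378  206.17410759] [404.01092183 196.99417464] 1.1833
```

View pics/w1.png

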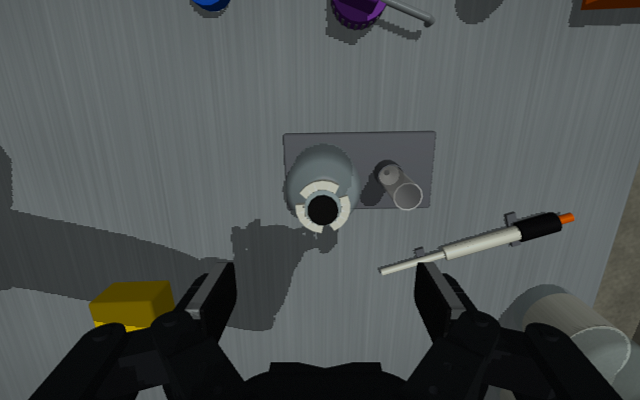

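The ring shows at about (323,208) with three notches, and the tube mouth at about (407,196).

```bash
cat > ring.py <<'E'
from h import *
def ring(c,im,guess,z=.15):
    # rectified top view on plane z, 5 px/mm, +-40mm
    n=400; k=5.0; src=[];dst=[]
    for dx,dy in((-40,-40),(40,-40),(40,40),(-40,40)):
        src.append(proj(c,[guess[0]+dx/1e3,guess[1]+dy/1e3,z])); dst.append([200+dx*k,200-dy*k])
    H=cv2.getPerspectiveTransform(np.float32(src),np.float32(dst)); r=cv2.warpPerspective(im,H,(n,n),flags=cv2.INTER_CUBIC)
    hsv=cv2.cvtColor(r,cv2.COLOR_BGR2HSV); m=((hsv[...,2]>165)&(hsv[...,1]<60)).astype(np.uint8)
    nn,l,s,_=cv2.connectedComponentsWithStats(m); pts=np.vstack([np.argwhere(l==i)[:,::-1] for i in range(1,nn) if s[i,4]>600]).astype(np.float32)
    e=cv2.fitEllipse(cv2.convexHull(pts)); (cx,cy),rad=cv2.minEnclosingCircle(pts)
    print("ellipse",e,"circ",cx,cy,rad,"expected r",23.5*k)
    ctr=np.array(e[0]); a=np.radians(np.arange(0,360,2)); rr=20.5*k
    prof=[m[int(round(ctr[1]-rr*np.sin(t))),int(round(ctr[0]+rr*np.cos(t)))] for t in a]
    print("gaps deg",[int(np.degrees(t)) for t,v in zip(a,prof) if not v])
    X=np.array(guess[:2])+[(ctr[0]-200)/k/1e3,-(ctr[1]-200)/k/1e3]; print("ring centre",X.round(4)); return X,r
E
python3 - <<'E'
from ring import *
c=get_calibration("wrist"); im=cv2.imread("pics/w1.png")
X,r=ring(c,im,[.534,-.150])
# tube mouth
for u,v in((407.5,196),): print("tube",ray(c,u,v,.122))
# bright rim
g=cv2.cvtColor(im,cv2.COLOR_BGR2GRAY)[175:220,385:430]; b=np.argwhere(g>150); print(len(b))
if len(b)>5:
    e=cv2.fitEllipse(b[:,::-1].astype(np.float32)); print(e, ray(c,385+e[0][0],175+e[0][1],.122))
o=readout.get_obs();print(o["eef_pos"])
delta([.5002,.1655,.24],np.radians(23))
E
```

```text
ellipse ((212.10169982910156, 207.75205993652344), (231.74679565429688, 232.03646850585938), 79.5823745727539) circ 212.12484741210938 207.92202758789062 116.65050506591797 expected r 117.5
gaps deg [28, 29, 32, 34, 36, 38, 40, 42, 44, 46, 48, 50, 52, 54, 150, 152, 154, 156, 158, 160, 162, 164, 166, 168, 170, 172, 174, 268, 270, 272, 274, 276, 278, 280, 282, 284, 286, 288, 290, 292, 294]
ring centre [ 0.5364 -0.1516]
tube [ 0.61651669 -0.14911649  0.122     ]
9
((19.474430084228516, 34.001216888427734), (0.05458984524011612, 0.8271145224571228), 86.19500732421875) [ 0.61477705 -0.16211422  0.122     ]
[ 0.53812926 -0.14477873  0.33360916]
  turn [-1.000e-04 -4.400e-03 -3.935e-01] j6 1.298 shift [310.2 -35.4  95. ]
  turn [-6.1000e-03  1.0000e-04  2.7481e+00] j6 1.298 shift [310.2 -35.4  95. ]
```

```bash
python3 - <<'E'
from ring import *
c,im=snap("wrist","w2.png"); print(readout.get_obs()["eef_pos"]); ring(c,im,[.534,-.150])
E
```

```text
[ 0.53702705 -0.14598868  0.33375373]
ellipse ((214.8696746826172, 208.61813354492188), (232.01673889160156, 232.55526733398438), 69.10112762451172) circ 214.68807983398438 208.8531951904297 116.9472885131836 expected r 117.5
gaps deg [28, 29, 32, 34, 36, 38, 40, 42, 44, 46, 48, 50, 52, 54, 150, 152, 154, 156, 158, 160, 162, 164, 166, 168, 170, 172, 174, 268, 270, 272, 274, 276, 278, 280, 282, 284, 286, 288, 290, 292, 294]
ring centre [ 0.537  -0.1517]
```

{"op": "send_rows", "data": {"moves": [[[40, -5, 10], [0, 0, -0.1], 85], [[310, -36, 75], [0, 0, -0.39], 85], [[310, -36, 75], [0, 0, -0.39], 85], [[310, -36, 75], [0, 0, -0.39], 85], [[310, -36, 75], [0, 0, -0.39], 85], [[310, -36, 75], [0, 0, -0.39], 85], [[310, -36, 75], [0, 0, -0.39], 85], [[310, -36, 75], [0, 0, -0.39], 85], [[310, -36, 75], [0, 0, -0.39], 85], [[310, -36, 75], [0, 0, -0.39], 85], [[310, -36, 75], [0, 0, -0.39], 85], [[310, -36, 75], [0, 0, -0.39], 85]]}}

```text
clock: 2.28
eef_pos: [0.4993, 0.162, 0.2604]
tool_rot: [0.555, 0.832, 0.001, -0.001]
ft_force: [-0.7, 0.2, -0.3]
grip_width: 0.0847
```

{"op": "send_rows", "data": {"moves": [[[0, 0, 0], [0, 0, 0], 85], [[0, 0, 0], [0, 0, 0], 85], [[0, 0, 0], [0, 0, 0], 85]]}}

```text
clock: 2.53
eef_pos: [0.4997, 0.1609, 0.2608]
tool_rot: [0.556, 0.831, 0.001, -0.001]
ft_force: [-0.5, 0.6, 0.0]
grip_width: 0.085
```

```bash
python3 - <<'E'
from h import *
o=readout.get_obs();print(o["eef_pos"],o["joint_pos"].round(3),o["clock"])
c,im=snap("wrist","w3.png"); print(proj(c,[.5002,.1655,.079]),proj(c,[.4694,.2381,.02]))
E
```

```text
[0.49966577 0.16087841 0.26079316] [ 0.31   0.312 -0.013  1.246  0.003  1.49 ] 2.5333
[327.1766685  195.31693557] [326.0100455   97.84188277]
```

View pics/w3.png

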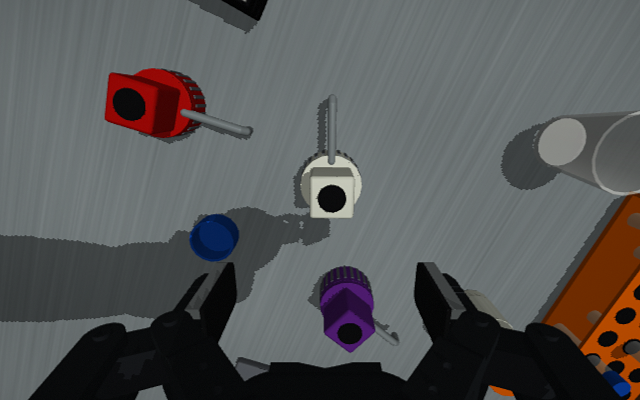

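The head stands in the middle, its hub top about (310..355, 176..218) and its spout pointing up the image to (332,98), well aligned with the tool.

```bash
python3 - <<'E'
from h import *
im=cv2.imread("pics/w3.png"); c=get_calibration("wrist")
hsv=cv2.cvtColor(im,cv2.COLOR_BGR2HSV)
def blob(m,box):
    x0,y0,x1,y1=box; k=np.zeros_like(m); k[y0:y1,x0:x1]=m[y0:y1,x0:x1]
    n,l,s,ce=cv2.connectedComponentsWithStats(k.astype(np.uint8)); i=1+np.argmax(s[1:,4]); return np.argwhere(l==i)[:,::-1].astype(np.float32)
b=blob(hsv[...,2]<50,(305,175,360,222)); e=cv2.fitEllipse(cv2.convexHull(b)); print("button",e,ray(c,*e[0],.079),ray(c,*e[0],.083))
f=blob((hsv[...,2]>190)&(hsv[...,1]<60),(300,150,365,225)); print("white",cv2.boundingRect(f.astype(np.int32)))
g=hsv[...,2].astype(int)
print("row186",g[186,300:365:1]); print("col316",g[165:225,316])
# spout centreline
for v in (100,115,130,145): print(v,g[v,318:346])
E
```

```text
button ((331.3887023925781, 198.2415008544922), (26.681499481201172, 27.353473663330078), 71.53144836425781) [0.50437219 0.16479048 0.079     ] [0.50382459 0.16588164 0.083     ]
white (312, 178, 40, 39)
row186 [ 93 117 115 116 115 116 117 115 116 107 129 165 188 198 197 197 197 197
 196 196 197 199 202 208 172  93  49  18  10   5   7   9   7   6   6   8
  32  44  64 163 208 201 199 197 197 198 197 197 198 198 199 195 186 168
 158 181 198 197 197 197 199 174 127 119 118]
col316 [198 205 114  93  99  98  99 101 101 101 101 141 173 186 196 198 199 199
 196 197 196 197 196 196 197 196 197 197 197 199 202 171 166 118 194 203
 200 197 195 195 193 193 193 192 193 191 192 192 192 191 192 187 154  70
  66  69  68  68  68  68]
100 [118 118 117 117 122 102  73  71  67  61  64  84  97 107 112 113 110  99
  93 107 117 117 118 119 117 119 120 120]
115 [ 95  67  69  69  67  68  65  97 123  94  70  88 103 117 127 122 112  99
 107 121 120 120 121 120 120 121 119 115]
130 [ 97  66  68  70  69  70  66  70 104  95  70  94 107 118 126 120 109  96
 107 125 121 117 118 119 118 120 121 121]
145 [ 72  67  68  71  69  68  72  75 103  97  74  96 109 119 121 117 107  94
 106 123 123 120 117 117 119 122 120 118]
```

```bash
python3 - <<'E'
from h import *
c=get_calibration("wrist"); a=ray(c,332,197.2,.079); print(a)
t=.5*(a+[.5002,.1655,.079]); t[2]=.116; print(t); delta(t,np.radians(23))
E
```

```text
[0.50449369 0.16583749 0.079     ]
[0.50234684 0.16566874 0.116     ]
  turn [ 0.0007 -0.0034 -0.0102] j6 1.49 shift [  2.6   4.1 144.7]
  turn [-5.3000e-03 -1.2000e-03  3.1314e+00] j6 1.49 shift [  2.6   4.1 144.7]
```

{"op": "send_rows", "data": {"moves": [[[2.6, 4, 40], [0, -0.003, 0], 85], [[2.6, 4, 80], [0, -0.003, 0], 85], [[2.6, 4, 110], [0, -0.003, 0], 85], [[2.6, 4, 130], [0, -0.003, 0], 85], [[2.6, 4, 144.5], [0, -0.003, 0], 85], [[2.6, 4, 144.5], [0, -0.003, 0], 85], [[2.6, 4, 144.5], [0, -0.003, 0], 85], [[2.6, 4, 144.5], [0, -0.003, 0], 85]]}}

```text
clock: 3.25
eef_pos: [0.503, 0.1658, 0.1173]
tool_rot: [0.556, 0.831, 0.001, 0.001]
ft_force: [0.6, 0.2, 0.7]
grip_width: 0.085
```

{"op": "send_rows", "data": {"moves": [[[0, 0, 0], [0, 0, 0], 60], [[0, 0, 0], [0, 0, 0], 50], [[0, 0, 0], [0, 0, 0], 40], [[0, 0, 0], [0, 0, 0], 30], [[0, 0, 0], [0, 0, 0], 30], [[0, 0, 0], [0, 0, 0], 30], [[0, 0, 0], [0, 0, 0], 30], [[0, 0, 0], [0, 0, 0], 30], [[0, 0, 0], [0, 0, 0], 30], [[0, 0, 0], [0, 0, 0], 30], [[0, 0, 0], [0, 0, 0], 30], [[0, 0, 0], [0, 0, 0], 30]]}}

```text
clock: 4.25
eef_pos: [0.5037, 0.166, 0.1183]
tool_rot: [0.556, 0.831, 0.002, 0.001]
ft_force: [-0.2, -1.5, 5.3]
grip_width: 0.0373
```

```bash
python3 - <<'E'
from h import *
o=readout.get_obs();print(o["eef_pos"],o["grip_width"],o["ft_force"],o["clock"],tool(o)[0].round(4))
c,im=snap("wrist","w4.png"); R,p=tool(o)
for z in(.079,): X=p+R@[0,0,p[2]-z]; print(proj(c,X))
E
```

```text
[0.50374827 0.1659815  0.11833015] 0.037253937649363265 [-0.18540757 -1.45617162  5.33036951] 4.25 [[-3.812e-01  9.245e-01  4.200e-03]
 [ 9.245e-01  3.812e-01  1.800e-03]
 [ 1.000e-04  4.600e-03 -1.000e+00]]
[324.47075633 301.18716853]
```

View pics/w4.png

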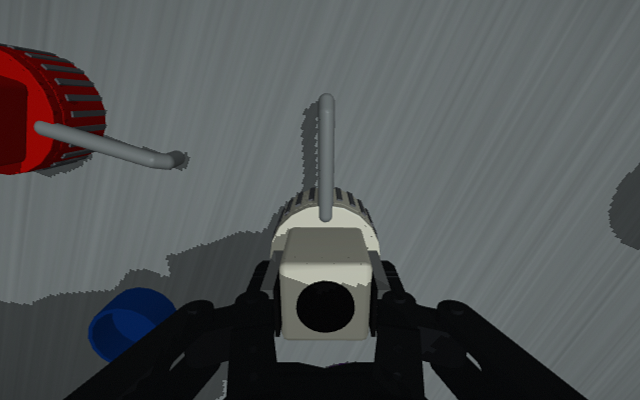

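Grasped: opening 37 mm, hub top at about columns 279..373 and the button at (325.5,307), with the spout straight ahead. I'll work out the axis offset in the tool frame, then lift.

```bash
python3 - <<'E'
from h import *
im=cv2.imread("pics/w4.png"); c=get_calibration("wrist"); o=readout.get_obs();R,p=tool(o)
g=cv2.cvtColor(im,cv2.COLOR_BGR2GRAY)
m=(g[270:345,290:362]<40).astype(np.uint8); n,l,s,_=cv2.connectedComponentsWithStats(m); i=1+np.argmax(s[1:,4]); b=np.argwhere(l==i)[:,::-1].astype(np.float32)
e=cv2.fitEllipse(cv2.convexHull(b)); u,v=e[0][0]+290,e[0][1]+270; print(u,v,e[1])
for z in(.079,.081,.083): print(z,(R.T@(ray(c,u,v,z)-p)*1e3).round(2))
print("col300",g[220:345:1,300])
for name,v in(("front",264),("back",339)): print(name,(R.T@(ray(c,326,v,.079)-p)*1e3).round(2))
# spout tip/outer & collar
print("spout end",(R.T@(ray(c,327,97,.035)-p)*1e3).round(2),"collar front",(R.T@(ray(c,326,187,.033)-p)*1e3).round(2))
E
```

```text
325.05217361450195 306.4773979187012 (50.8944206237793, 58.15786361694336)
0.079 [-2.58  0.21 39.38]
0.081 [-1.11  0.21 37.38]
0.083 [ 0.36  0.21 35.38]
col300 [186 185 185 185 185 185 191 119  91  92  93  93  93  94  94  94  94  94
  94  95  94  96  95  96  95  96  95  96  96  96  96  96  97  97  97  98
  97  97  97  98  97  98 112 126 140 157 166 171 175 179 182 184 184 183
 183 183 184 184 184 183 187 159 113 108 109 109 110 109 109 109 110 114
  85  58  12   0   3   4   5   4   8   6   7   5   4   5   4   5   6   6
   5   6   5   4   7   6   4   2   0  10  46  81 108 109 107 107 106 107
 107 106 108 107 107 106 106 107 106 107 101  88 101 111 112 112 112]
front [17.36  0.58 39.38]
back [-19.25   0.63  39.38]
spout end [80.87  1.13 83.39] collar front [36.69  0.72 85.39]
```

{"op": "send_rows", "data": {"moves": [[[0, 0, -5], [0, 0, 0], 30], [[0, 0, -15], [0, 0, 0], 30], [[0, 0, -40], [0, 0, 0], 30], [[0, 0, -80], [0, 0, 0], 30], [[0, 0, -120], [0, 0, 0], 30], [[0, 0, -160], [0, 0, 0], 30], [[0, 0, -190], [0, 0, 0], 30], [[0, 0, -210], [0, 0, 0], 30], [[0, 0, -210], [0, 0, 0], 30], [[0, 0, -210], [0, 0, 0], 30]]}}

```text
clock: 5.13
eef_pos: [0.5031, 0.1657, 0.3295]
tool_rot: [0.556, 0.831, 0.003, 0.002]
ft_force: [-0.8, -0.5, -2.2]
grip_width: 0.0373
```

```bash
python3 - <<'E'
from h import *
o=readout.get_obs();print(o["eef_pos"],o["grip_width"],o["ft_force"],o["clock"],o["joint_pos"])
delta([.537,-.1517,.33],np.radians(98-90))
E
```

```text
[0.50305634 0.16565499 0.32948379] 0.037293636416354047 [-0.82404295 -0.54535476 -2.22955427] 5.1333 [3.17951508e-01 2.86206552e-01 1.32140090e-01 1.40959477e+00
 3.71698667e-04 1.49766727e+00]
  turn [ 0.0071 -0.0007  0.2515] j6 1.498 shift [-306.3  -89.6   -1.1]
  turn [ 1.1000e-03  1.0300e-02 -2.8901e+00] j6 1.498 shift [-306.3  -89.6   -1.1]
```

```bash
python3 - <<'E'
from h import *
delta([.5372,-.1508,.325],np.radians(-30))
E
```

```text
turn [ 0.0067 -0.0031  0.9147] j6 1.498 shift [-305.6  -89.1    3.9]
  turn [ 0.0037  0.008  -2.2269] j6 1.498 shift [-305.6  -89.1    3.9]
```

{"op": "send_rows", "data": {"moves": [[[-20, -6, 0], [0, 0, 0.06], 30], [[-50, -15, 0], [0.001, 0, 0.15], 30], [[-80, -23, 0], [0.002, 0, 0.25], 30], [[-110, -32, 1], [0.003, -0.001, 0.35], 30], [[-140, -41, 2], [0.004, -0.001, 0.45], 30], [[-170, -50, 2], [0.005, -0.002, 0.55], 30], [[-200, -58, 3], [0.006, -0.002, 0.65], 30], [[-230, -67, 3], [0.007, -0.003, 0.75], 30], [[-260, -76, 4], [0.007, -0.003, 0.83], 30], [[-285, -83, 4], [0.007, -0.003, 0.89], 30], [[-300, -87.5, 4], [0.007, -0.003, 0.91], 30], [[-305.6, -89, 4], [0.007, -0.003, 0.914], 30]]}}

```text
clock: 6.13
eef_pos: [0.5362, -0.1531, 0.3218]
tool_rot: [0.867, 0.499, -0.002, -0.002]
ft_force: [0.3, 0.2, -1.9]
grip_width: 0.0374
```

{"op": "send_rows", "data": {"moves": [[[0, 0, 0], [0, 0, 0], 30], [[0, 0, 0], [0, 0, 0], 30], [[0, 0, 0], [0, 0, 0], 30]]}}

```text
clock: 6.38
eef_pos: [0.5357, -0.152, 0.3206]
tool_rot: [0.866, 0.499, -0.003, -0.003]
ft_force: [-0.2, -0.2, -2.3]
grip_width: 0.0374
```

```bash
python3 - <<'E'
from h import *
o=readout.get_obs();print(o["eef_pos"],o["grip_width"],o["ft_force"],o["clock"],o["joint_pos"].round(3),tool(o)[0].round(4))
delta([.5372,-.1508,.273],np.radians(-30))
E
```

```text
[ 0.53573312 -0.15197826  0.32062488] 0.03739399168957768 [-0.17869252 -0.165125   -2.26267184] 6.3833 [-0.276  0.355  0.206  1.43  -0.     1.82 ] [[ 0.5015  0.8651 -0.0081]
 [ 0.8652 -0.5015  0.0022]
 [-0.0022 -0.0081 -1.    ]]
  turn [-0.0081  0.0022 -0.0017] j6 1.82 shift [ 1.9  1.1 47.6]
  turn [0.0035 0.0128 3.1398] j6 1.82 shift [ 1.9  1.1 47.6]
```

{"op": "send_rows", "data": {"moves": [[[1, 0.5, 15], [-0.004, 0.001, 0], 30], [[1.9, 1.1, 30], [-0.008, 0.002, -0.002], 30], [[1.9, 1.1, 42], [-0.008, 0.002, -0.002], 30], [[1.9, 1.1, 44], [-0.008, 0.002, -0.002], 30], [[1.9, 1.1, 44], [-0.008, 0.002, -0.002], 30], [[1.9, 1.1, 44], [-0.008, 0.002, -0.002], 30]]}}

```text
clock: 6.88
eef_pos: [0.5375, -0.15, 0.2772]
tool_rot: [0.866, 0.501, 0.0, 0.0]
ft_force: [0.4, 0.3, -1.9]
grip_width: 0.0375
```

```bash
python3 - <<'E'
from h import *
o=readout.get_obs();print(o["eef_pos"],o["ft_force"],tool(o)[0][:,2].round(4),o["clock"])
R,p=tool(o)
c,im=snap("scene","s1.png"); t,it=snap("top","t1.png"); w,iw=snap("wrist","w5.png")
ax=p+R@[-.001,0,.1183]; print("rim",ax,proj(c,ax),proj(c,[.537,-.1517,.15]),proj(t,ax))
x,y=proj(c,ax).astype(int); a=cv2.resize(im[y-60:y+40,x-50:x+50],(400,400),interpolation=2)
x,y=370,195; b=cv2.resize(it[y-50:y+50,x-50:x+50],(400,400),interpolation=2)
cv2.imwrite("pics/c1.png",np.hstack([a,b]))
E
```

```text
[ 0.53750517 -0.15001147  0.2772262 ] [ 0.40085617  0.31472374 -1.90237162] [ 3.e-04 -1.e-04 -1.e+00] 6.8833
rim [ 0.53704688 -0.15089397  0.15892615] [290.26749985 224.60240682] [290.19165919 227.00467575] [377.19126891 196.78180718]
```

View pics/c1.png

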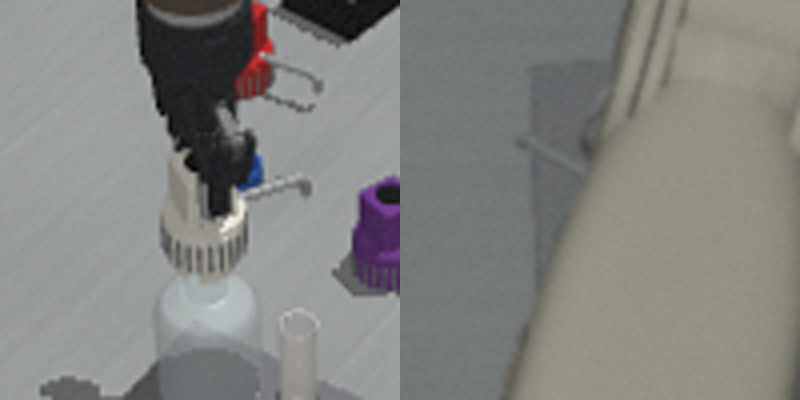

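The scene crop shows the collar centred above the neck, at columns ~204 and ~208 in the crop. That agrees to about a millimetre. I'll descend gently.

{"op": "send_rows", "data": {"moves": [[[-0.7, 0.4, 4], [0, 0, 0], 30], [[-0.7, 0.4, 7], [0, 0, 0], 30], [[-0.7, 0.4, 9], [0, 0, 0], 30], [[-0.7, 0.4, 10], [0, 0, 0], 30], [[-0.7, 0.4, 10.5], [0, 0, 0], 30], [[-0.7, 0.4, 10.5], [0, 0, 0], 30]]}}

```text
clock: 7.53
eef_pos: [0.5377, -0.1515, 0.267]
tool_rot: [0.866, 0.5, 0.0, 0.0]
ft_force: [-0.8, -0.1, -2.2]
grip_width: 0.0373
```

```bash
python3 - <<'E'
from h import *
o=readout.get_obs();R,p=tool(o);print(p,p[2]-.1183,o["ft_force"],o["ft_torque"],R[:,2].round(4),(p+R@[-.001,0,.1183]).round(4))
E
```

```text
[ 0.53767429 -0.15146705  0.26697334] 0.1486733351686358 [-0.77111439 -0.12760967 -2.24776944] [ 0.02843422  0.0582656  -0.01570254] [ 1.2e-03 -4.0e-04 -1.0e+00] [ 0.5373 -0.1524  0.1487]
```

{"op": "send_rows", "data": {"moves": [[[0.3, -0.3, 1], [0, 0, 0], 30], [[0.3, -0.3, 2], [0, 0, 0], 30], [[0.3, -0.3, 2], [0, 0, 0], 30]]}}

```text
clock: 7.78
eef_pos: [0.5375, -0.151, 0.2648]
tool_rot: [0.866, 0.5, 0.0, 0.0]
ft_force: [0.5, 1.2, -2.8]
grip_width: 0.0372
```

{"op": "send_rows", "data": {"moves": [[[0, 0, 1], [0, 0, 0], 30], [[0, 0, 2], [0, 0, 0], 30], [[0, 0, 2], [0, 0, 0], 30]]}}

```text
clock: 8.03
eef_pos: [0.5374, -0.151, 0.2625]
tool_rot: [0.866, 0.5, 0.0, 0.0]
ft_force: [-0.6, 1.5, -2.4]
grip_width: 0.0373
```

{"op": "send_rows", "data": {"moves": [[[0, 0, 1.5], [0, 0, 0], 30], [[0, 0, 3], [0, 0, 0], 30], [[0, 0, 3.5], [0, 0, 0], 30], [[0, 0, 3.5], [0, 0, 0], 30]]}}

```text
clock: 8.37
eef_pos: [0.5373, -0.151, 0.2587]
tool_rot: [0.866, 0.5, -0.0, 0.0]
ft_force: [-0.1, -0.6, -2.3]
grip_width: 0.0371
```

{"op": "send_rows", "data": {"moves": [[[0, 0, 0.7], [0, 0, 0], 30], [[0, 0, 1.4], [0, 0, 0], 30], [[0, 0, 1.4], [0, 0, 0], 30]]}}

```text
clock: 8.62
eef_pos: [0.5373, -0.151, 0.2577]
tool_rot: [0.866, 0.5, 0.0, 0.0]
ft_force: [-1.0, 0.1, -0.4]
grip_width: 0.037
```

{"op": "send_rows", "data": {"moves": [[[0, 0, 0.4], [0, 0, 0], 30], [[0, 0, 0.8], [0, 0, 0], 30], [[0, 0, 0.8], [0, 0, 0], 30]]}}

```text
clock: 8.87
eef_pos: [0.5373, -0.151, 0.2576]
tool_rot: [0.866, 0.5, 0.0, 0.0]
ft_force: [-2.0, -0.4, 3.7]
grip_width: 0.0371
```

{"op": "send_rows", "data": {"moves": [[[0, 0, 0.8], [0, 0, 0.04], 30], [[0, 0.1, 0.8], [0, 0, 0.08], 30], [[0, 0.1, 0.8], [0, 0, 0.12], 30], [[0, 0.2, 0.8], [0, 0, 0.16], 30], [[0, 0.2, 0.8], [0, 0, 0.18], 30]]}}

```text
clock: 9.28
eef_pos: [0.5377, -0.1513, 0.257]
tool_rot: [0.908, 0.42, 0.001, 0.001]
ft_force: [-0.7, -0.1, 1.0]
grip_width: 0.0375
```

{"op": "send_rows", "data": {"moves": [[[0, 0, 1], [0, 0, 0.03], 30], [[0, 0, 1], [0, 0, 0.06], 30], [[0, 0.1, 1], [0, 0, 0.06], 30]]}}

```text
clock: 9.53
eef_pos: [0.5379, -0.1511, 0.2557]
tool_rot: [0.92, 0.392, 0.001, 0.0]
ft_force: [0.1, 1.9, -1.2]
grip_width: 0.0372
```

{"op": "send_rows", "data": {"moves": [[[0, 0, 1], [0, 0, 0.03], 30], [[0, 0, 1], [0, 0, 0.06], 30], [[0, 0.1, 1], [0, 0, 0.06], 30]]}}

```text
clock: 9.78
eef_pos: [0.5378, -0.1511, 0.254]
tool_rot: [0.931, 0.365, 0.001, 0.0]
ft_force: [0.6, 1.1, -2.2]
grip_width: 0.0375
```

It is sinking through the notch at a spout yaw of about 43°, as measured. I'll push down to the gasket.

{"op": "send_rows", "data": {"moves": [[[0, 0, 1.5], [0, 0, 0.02], 30], [[0, 0, 3], [0, 0, 0.02], 30], [[0, 0, 3], [0, 0, 0.02], 30]]}}

```text
clock: 10.03
eef_pos: [0.5375, -0.151, 0.2503]
tool_rot: [0.935, 0.356, 0.0, -0.0]
ft_force: [-0.1, 0.3, -2.9]
grip_width: 0.0373
```

{"op": "send_rows", "data": {"moves": [[[0, 0, 1.5], [0, 0, 0], 30], [[0, 0, 3], [0, 0, 0], 30], [[0, 0, 3], [0, 0, 0], 30]]}}

```text
clock: 10.28
eef_pos: [0.5375, -0.151, 0.2469]
tool_rot: [0.935, 0.356, -0.0, -0.0]
ft_force: [0.4, 0.2, -1.4]
grip_width: 0.037
```

{"op": "send_rows", "data": {"moves": [[[0, 0, 0.8], [0, 0, 0], 30], [[0, 0, 1.6], [0, 0, 0], 30], [[0, 0, 2], [0, 0, 0], 30], [[0, 0, 2], [0, 0, 0], 30]]}}

```text
clock: 10.62
eef_pos: [0.5375, -0.151, 0.2454]
tool_rot: [0.935, 0.356, 0.0, -0.0]
ft_force: [-1.9, 0.1, 1.8]
grip_width: 0.0373
```

{"op": "send_rows", "data": {"moves": [[[0, 0, 0.8], [0, 0, 0], 30], [[0, 0, 1.5], [0, 0, 0], 30], [[0, 0, 1.6], [0, 0, 0], 30], [[0, 0, 1.6], [0, 0, 0], 30]]}}

```text
clock: 10.95
eef_pos: [0.5375, -0.151, 0.2442]
tool_rot: [0.935, 0.356, 0.0, -0.0]
ft_force: [-1.3, 1.1, 4.2]
grip_width: 0.0377
```

{"op": "send_rows", "data": {"moves": [[[0, 0, 0.8], [0, 0, 0.04], 30], [[0, 0.1, 0.8], [0, 0, 0.08], 30], [[0, 0.1, 0.9], [0, 0, 0.12], 30], [[0, 0.1, 0.9], [0, 0, 0.14], 30]]}}

```text
clock: 11.28
eef_pos: [0.5381, -0.1513, 0.2439]
tool_rot: [0.957, 0.289, 0.001, 0.0]
ft_force: [-1.4, 0.1, 4.1]
grip_width: 0.0372
```

```bash
python3 - <<'E'
from h import *
o=readout.get_obs();R,p=tool(o);print(p[2]-.1183,o["ft_force"],o["ft_torque"],R[:,2].round(4),(p+R@[-.001,0,.1183]).round(4),"yaw",np.degrees(np.arctan2(R[1,0],R[0,0])),o["joint_pos"][5])
E
```

```text
0.12564772706064103 [-1.37232815  0.14239787  4.05320097] [-0.03704226  0.24901301  0.06245601] [ 2.3e-03 -3.0e-04 -1.0e+00] [ 0.5375 -0.1518  0.1256] yaw 33.57165780428424 2.281507996254882
```

{"op": "send_rows", "data": {"moves": [[[0, 0, 0.5], [0, 0, 0.05], 30], [[0, 0.1, 0.6], [0, 0, 0.1], 30], [[0, 0.15, 0.6], [0, 0, 0.15], 30], [[0, 0.2, 0.7], [0, 0, 0.2], 30], [[0, 0.25, 0.7], [0, 0, 0.25], 30], [[0, 0.25, 0.7], [0, 0, 0.28], 30]]}}

```text
clock: 11.78
eef_pos: [0.5381, -0.1514, 0.2436]
tool_rot: [0.988, 0.151, 0.001, 0.0]
ft_force: [-2.4, 0.7, 5.1]
grip_width: 0.0374
```

{"op": "send_rows", "data": {"moves": [[[0, 0, 0.5], [0, 0, 0.05], 30], [[0, 0.1, 0.6], [0, 0, 0.1], 30], [[0, 0.15, 0.6], [0, 0, 0.15], 30], [[0, 0.2, 0.7], [0, 0, 0.2], 30], [[0, 0.2, 0.7], [0, 0, 0.22], 30]]}}

```text
clock: 12.2
eef_pos: [0.538, -0.1516, 0.2434]
tool_rot: [0.999, 0.041, 0.001, 0.0]
ft_force: [-2.0, -0.0, 5.8]
grip_width: 0.0374
```

```bash
python3 - <<'E'
from h import *
o=readout.get_obs();R,p=tool(o);print(p[2]-.1183,o["ft_force"],o["ft_torque"],R[:,2].round(4),(p+R@[-.001,0,.1183]).round(4),"yaw",np.degrees(np.arctan2(R[1,0],R[0,0])),o["joint_pos"][5])
c,im=snap("wrist","w6.png"); c2,i2=snap("scene","s2.png")
print(proj(c,[.6165,-.149,.122]))
x,y=295,240; b=cv2.resize(i2[y-50:y+50,x-40:x+60],(400,400),interpolation=2)
a=im[0:400,180:580]; cv2.imwrite("pics/c2.png",np.hstack([a,b]))
E
```

```text
0.12509815429134807 [-2.04520339 -0.04936476  5.76006906] [0.18369235 0.69234635 0.10819814] [ 2.4e-03 -5.0e-04 -1.0e+00] [ 0.5373 -0.1517  0.1251] yaw 4.731744049545076 2.784289027074873
[330.09679171 105.30029245]
```

View pics/c2.png

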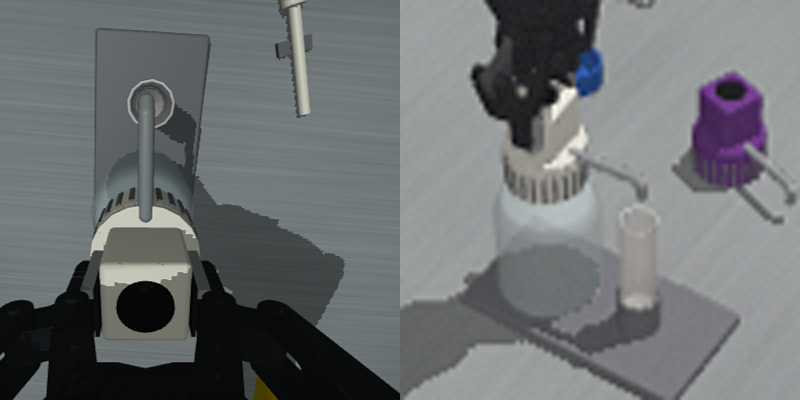

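The wrist crop shows the spout end at column ~146 and the mouth's centre at ~150.5. That is about 3 mm short, so it needs roughly 2.5° more clockwise.

{"op": "send_rows", "data": {"moves": [[[0, 0, 0.5], [0, 0, 0.03], 30], [[0, 0, 0.6], [0, 0, 0.05], 30], [[0, 0, 0.6], [0, 0, 0.055], 30], [[0, 0, 0.6], [0, 0, 0.055], 30]]}}

```text
clock: 12.63
eef_pos: [0.5379, -0.1516, 0.2433]
tool_rot: [1.0, 0.015, 0.001, 0.0]
ft_force: [-2.4, 0.6, 5.0]
grip_width: 0.0373
```

```bash
python3 - <<'E'
from h import *
o=readout.get_obs();R,p=tool(o);print(p[2]-.1183,o["ft_force"],(p+R@[-.001,0,.1183]).round(4),"yaw",np.degrees(np.arctan2(R[1,0],R[0,0])))
c,im=snap("wrist","w7.png"); g=cv2.cvtColor(im,cv2.COLOR_BGR2GRAY)
m=cv2.inRange(g[70:140,290:370],150,255); k=np.argwhere(m); print(len(k),k.min(0)+[70,290],k.max(0)+[70,290])
ctr=(k.min(0)+k.max(0))/2+[70,290]; print("mouth",(R.T@(ray(c,ctr[1],ctr[0],.122)-p)*1e3).round(1))
for v in(105,130,150): print(v,g[v,305:350])
E
```

```text
0.12503095017929505 [-2.4124409   0.55903018  4.99088264] [ 0.5372 -0.1517  0.125 ] yaw 1.6665011406316121
199 [ 79 300] [126 345]
mouth [ 79.7  -0.7 121.5]
105 [ 78  65  61  75  73  82  99  98  97  98  97  99  85  78  92  99 105 109
 112 114 114 113 111 107 102  97  91  80  67  83 115 126 112  90  82  76
  77  79  73 128 164 122  60  51  54]
130 [ 97  98  97  96  96  97  97  97  96  96  96  96  87  84  96 105 112 115
 123 130 130 124 119 113 108 102  93  84  68  66  88  98  76  48  50  50
  51  52  53  52  54  52  53  54  53]
150 [ 95  96  95  96  94  95  94  94  94  95  95  95  86  84  97 106 112 117
 122 126 125 120 117 111 106 100  91  80  66  74  88  89  90  93  93  94
  94  93  94  94  93  92  93  93  93]
```

The spout centre is now at tool y ≈ 0.3 mm and the mouth at about −0.7 mm, so it is aligned to 1 mm. I'll release and retreat.

{"op": "send_rows", "data": {"moves": [[[0, 0, 0], [0, 0, 0], 40], [[0, 0, 0], [0, 0, 0], 45], [[0, 0, 0], [0, 0, 0], 55], [[0, 0, 0], [0, 0, 0], 70], [[0, 0, 0], [0, 0, 0], 80], [[0, 0, 0], [0, 0, 0], 80], [[0, 0, 0], [0, 0, 0], 80]]}}

```text
clock: 13.27
eef_pos: [0.5379, -0.1516, 0.2432]
tool_rot: [1.0, 0.015, 0.001, 0.0]
ft_force: [-0.5, -0.2, -0.7]
grip_width: 0.0799
```

{"op": "send_rows", "data": {"moves": [[[0, 0, -8], [0, 0, 0], 80], [[0, 0, -20], [0, 0, 0], 80], [[0, 0, -40], [0, 0, 0], 80], [[0, 0, -65], [0, 0, 0], 80], [[0, 0, -90], [0, 0, 0], 80], [[0, 0, -110], [0, 0, 0], 80], [[0, 0, -120], [0, 0, 0], 80], [[0, 0, -120], [0, 0, 0], 80], [[0, 0, -120], [0, 0, 0], 80]]}}

```text
clock: 14.02
eef_pos: [0.5379, -0.1516, 0.364]
tool_rot: [1.0, 0.015, 0.002, 0.001]
ft_force: [0.9, -0.2, -0.1]
grip_width: 0.08
```

```bash
python3 - <<'E'
from h import *
o=readout.get_obs();R,p=tool(o);print(p,o["ft_force"],o["clock"])
c,im=snap("wrist","w8.png"); c2,i2=snap("scene","s3.png")
hub=[.5372,-.1517,.204]; tip=[.5372+.08*np.cos(.029),-.1517+.08*np.sin(.029),.141]
print("exp hub",proj(c,hub),"tip",proj(c,tip),"mouth",proj(c,[.6165,-.149,.122]))
x,y=295,240; b=cv2.resize(i2[y-50:y+50,x-40:x+60],(400,400),interpolation=2)
cv2.imwrite("pics/c3.png",np.hstack([im[0:400,130:530],b]))
E
```

```text
[ 0.53786753 -0.1515921   0.3640019 ] [ 0.88210695 -0.18143822 -0.0786143 ] 14.0167
exp hub [323.8483133 210.8857175] tip [323.9816876  103.71188235] mouth [323.6106168  104.37919492]
```

View pics/c3.png

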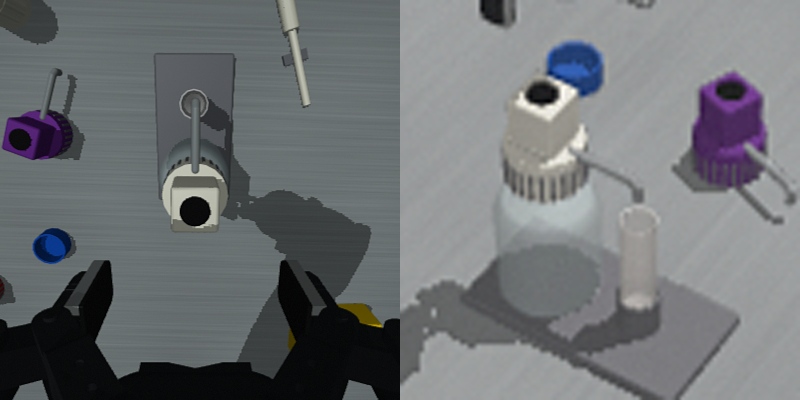

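The head sits upright with its spout tip at (195,97), over the mouth at (194,103), and the hub is where I expected it. The bystanders look undisturbed. I'll hand it in.

```bash
python3 -c "
from workcell import order; print(order.job_done())"
```

```text
the job is handed in; nothing more can be done
None
```

The dispensing head is screwed onto the bottle with its spout over the tube's mouth. I let go of it there and handed the job in at about 14 s, well inside the 56 s limit.

**What I did:** I gripped the white head by its hub and set it on the neck, where the pins touched the ring at the expected rim height. It dropped through the notch at about 43° counterclockwise of the tube's direction. I pressed it to a rim height of about 126 mm and turned it clockwise about 41°. The last measured spout direction was 1.7°, with the tube at about 0.4 to 1.9°.

**Last checks:**
- **Height and centring:** before release, the rim was at about 125 mm and the axis within about 1 mm of the measured ring centre. After release I checked it only by eye in the pictures, where it stands upright.
- **Spout:** the tip was about 1 mm sideways from the mouth's centre before release. The wrist picture after release still shows it over the mouth.
- **Force:** the wrist force never read more than about 6 N during contact. I read it only at the end of each move call, so brief peaks in between are not recorded.
- **Bystanders:** those in view in the last pictures look undisturbed, but I did not measure them.

**Disagreement:** the top camera put the bottle and head 2–4 mm away from where the wrist camera did. I used the wrist camera, because the grip on the hub agreed with it.

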